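Un-mix the lids of the craft jars

ROBOT

A 6-joint arm with a two-finger parallel gripper is mounted at the origin on the work surface. World frame = base frame: x ahead of the robot, y to its left, z up, the work surface at z = 0. Lengths are in mm, angles in rad, forces in N, time in s.
With the tool pointing down it reaches from about 275 to 1000 mm from the base axis. Payload 8.4 kg.
Tool frame: the origin (TCP) lies at the very end of the fingers, on their centre line; the grasp point (between the pads) lies behind it (r.grip_point_offset is the x of the grasp point in the tool frame, in mm); x points along the fingers, z is the direction in which the jaws open and shut, and the axes are right-handed (so a half turn about x gives the same grasp; the last joint's range is limited). The gripper opens to 85 mm and grips with 20 to 120 N. Pads are 22 mm wide; open, the fingers measure 114 mm over their backs; the gripper's body (76 mm by 85 mm) begins 54 mm behind the grasp point. The pads swing forward as they close: fully open they stand 13 mm farther back than shut.
Start: joints at [1.248, 0.353, 1.633, -0, 1.155, -0.002], TCP at [197.077, 593.117, 201.781] pointing down, gripper open.
Joint ranges: [-2.63, 2.63], [-0.92, 2.1], [0.06, 2.66], [-1.3, 4.44], [0, 2.69], [-3.02, 3.02]. Speed limits (rad/s): [2.22, 2.22, 2.79, 3.14, 3.14, 3.14].

INTERFACE

Orientations are given as [roll, pitch, yaw] about the fixed x, y, z axes, in that order (R = Rz(yaw) Ry(pitch) Rx(roll)).
In Python, from rig import r, vision, order gives the robot as it stands. The module is installed in compiled form; this text tells all that it offers.
- The arm moves only by the tool step_arm, never from a script. Its argument "rows" is a list of rows, each a list of 7 numbers: the shift along the world's x, y, z in mm, then the turn, a rotation vector about the world's x, y, z in rad, then the finger opening in mm, from 0 to 85.4. A call has exactly 8 rows; each row is the pose to reach, as a shift and turn from the pose measured when the call began; what a row does not reach only later rows make up. A row lasts 1/8 s, in which the tool goes at most 62.5 mm and 10.7 degrees, less where a joint would pass 70% of its speed; a pose out of reach is approached as far as the arm can. A call with a gripper value outside its range is refused whole. The fingers move at their own pace and stop on an object; "force" is the grip in N (left out, the last holds). Time passes only in rows, so rows that repeat a pose let the fingers close, or fill a call up. It gives the time, the measured TCP pose, the force and the opening at its end, in the units of the state.
- r.sense(): the state, without advancing time (a new reading comes with each control period).
- vision.grab_frame(name): name is "scene" or "top"; returns (picture, depth): 400x640x3 uint8, red, green, blue; 400x640 float32, mm along the optical axis (not along the pixel's ray), 0 where there is no reading.
- vision.camera_info(name): a dict with "K" (3x3 intrinsics, pixels), "origin" and "attitude" of the camera in the world. Camera axes: x right, y down, z forward; pixel columns grow to the right and rows downward; lengths in mm; the calibration is good to about 2 mm. A picture is of the moment at which its call begins. camera_info takes no time and is no camera call.
- order.sign_off(): hands the job in, once; it reports no verdict.
The state is a dict: "clock": time; "qpos": joint angles; "qvel": joint speeds; "joint_efforts": joint torques, N m; "eef_pos": TCP position; "tcp_rot": TCP orientation; "contact_force": force on the tool from outside, world axes, zero at the start; "wrist_torque": the same for the moment, N m; "opening": opening from 0.0 (shut) to 1.0 (fully open).
Only numpy, scipy, OpenCV 4.12 (cv2) and the standard library are available. Lean on these libraries where they do the work, as an engineer would, in place of code of your own. Each camera call takes 0.05 s, during which the arm holds its last target.

TASK

The lids of the storage jars have been mixed up. Put every lid on the jar of its own colour, lying flat on the rim with its plug in the mouth; the empty cork mat is free for putting a lid down on the way, and a lid that is already right can stay. Leave the jars standing where they are and do not knock one over.

Things in the scene. Friction and masses are not known exactly. Their poses are not given: they have to be found in the camera images.
- jar_blue: Storage jar of a craft desk: clear filled tub with an opaque blue sloping shoulder and neck, standing loose on the desk. Tub 103 mm across, 90 mm high to the rim; round mouth 62 mm across inside, 74 mm outside; inside the neck is free to 28 mm below the rim. About 0.4 kg. Origin at the centre of the underside, z up; round, so yaw means nothing. Seen from above, a blue ring about 13 mm wide shows around whichever lid is on it.
- jar_yellow: Storage jar of a craft desk: clear filled tub with an opaque yellow sloping shoulder and neck, standing loose on the desk. Tub 103 mm across, 90 mm high to the rim; round mouth 62 mm across inside, 74 mm outside; inside the neck is free to 28 mm below the rim. About 0.4 kg. Origin at the centre of the underside, z up; round, so yaw means nothing. Seen from above, a yellow ring about 13 mm wide shows around whichever lid is on it.
- jar_red: Storage jar of a craft desk: clear filled tub with an opaque red sloping shoulder and neck, standing loose on the desk. Tub 103 mm across, 90 mm high to the rim; round mouth 62 mm across inside, 74 mm outside; inside the neck is free to 28 mm below the rim. About 0.4 kg. Origin at the centre of the underside, z up; round, so yaw means nothing. Seen from above, a red ring about 13 mm wide shows around whichever lid is on it.
- jar_green: Storage jar of a craft desk: clear filled tub with an opaque green sloping shoulder and neck, standing loose on the desk. Tub 103 mm across, 90 mm high to the rim; round mouth 62 mm across inside, 74 mm outside; inside the neck is free to 28 mm below the rim. About 0.4 kg. Origin at the centre of the underside, z up; round, so yaw means nothing. Seen from above, a green ring about 13 mm wide shows around whichever lid is on it.
- lid_blue: Blue lid, loose, 55 g. Origin: centre of its foot, z up. Upward from there: tapered plug 0-10 mm (36 mm across at the foot, 48 at its top), round flange 76 mm across, 10-16 mm, round upright grip knob 24 mm across, 16-38 mm. On a jar the flange lies flat on the rim, origin 80 mm above the jar's underside; it only rests there and lifts straight off. On a flat surface it stands on its plug.
- lid_yellow: Yellow lid, loose, 55 g. Origin: centre of its foot, z up. Upward from there: tapered plug 0-10 mm (36 mm across at the foot, 48 at its top), round flange 76 mm across, 10-16 mm, round upright grip knob 24 mm across, 16-38 mm. On a jar the flange lies flat on the rim, origin 80 mm above the jar's underside; it only rests there and lifts straight off. On a flat surface it stands on its plug.
- lid_red: Red lid, loose, 55 g. Origin: centre of its foot, z up. Upward from there: tapered plug 0-10 mm (36 mm across at the foot, 48 at its top), round flange 76 mm across, 10-16 mm, round upright grip knob 24 mm across, 16-38 mm. On a jar the flange lies flat on the rim, origin 80 mm above the jar's underside; it only rests there and lifts straight off. On a flat surface it stands on its plug.
- lid_green: Green lid, loose, 55 g. Origin: centre of its foot, z up. Upward from there: tapered plug 0-10 mm (36 mm across at the foot, 48 at its top), round flange 76 mm across, 10-16 mm, round upright grip knob 24 mm across, 16-38 mm. On a jar the flange lies flat on the rim, origin 80 mm above the jar's underside; it only rests there and lifts straight off. On a flat surface it stands on its plug.
- cork_mat: Empty round cork mat, 120 mm across, 4 mm thick, fixed flat on the desk: a free spot to put a lid down for the moment. Origin at the centre of its underside.
Things that resemble listed ones, but are neither listed nor needed, are in the scene too. Of the things that look like the lid_green, the larger one is meant.

How it is judged:
By the outcome, as a careful person would: the job done as asked, in the order asked, and still so for the second after the job is handed in, with the robot touching nothing.
It also fails if it takes over 128 s, if anything falls off the work surface, if the arm or the gripper's body presses on something with over 40 N, if the wrist force passes 120 N, or if a joint passes its speed limit or range.

## Working session

There is one attempt and no reset: what is moved stays moved. The work goes in short steps, Python scripts to look and compute and a tool call to move; the robot and the scene stay as the last step left them, time stands still between calls to the robot, and variables do not carry over. Pictures are saved under pics/ and viewed, and the job is handed in when it is done.

Besides the shell and the picture viewer there is one more tool, called as name([rows], argument=value, ...), one row to a line, values as JSON. step_arm: Moves the arm, as the interface text tells. Its arguments: {"type":"object","properties":{"rows":{"type":"array"},"force":{"type":"number"}},"required":["rows"]}

```bash
mkdir -p pics; ls; python3 - <<'E'
from rig import r, vision
import cv2
print(r.sense()); print(r.grip_point_offset)
for n in("scene","top"):
    p,d=vision.grab_frame(n); cv2.imwrite(f"pics/{n}0.png",p[...,::-1]); print(n,vision.camera_info(n))
E
```

```text
pics
{'clock': 0.0, 'qpos': array([ 1.24761094e+00,  3.53657552e-01,  1.63414397e+00,  4.74084615e-06,
        1.15518672e+00, -2.37368360e-03]), 'qvel': array([ 0.00023335,  0.00124581, -0.0014809 ,  0.0013173 ,  0.00095608,
       -0.00010719]), 'joint_efforts': array([-7.88956568e-04, -6.05229521e+01, -3.42072952e+01, -2.95107793e-04,
        9.29781119e-03,  9.94653533e-06]), 'eef_pos': array([196.90353967, 592.62567035, 201.05162496]), 'tcp_rot': array([ 3.13611306,  1.56940073, -1.89708954]), 'contact_force': array([ 0.42758893, -0.03494919,  0.72273455]), 'wrist_torque': array([0.01189729, 0.02596623, 0.03611957]), 'opening': 0.9987752482200615}
-18.700000000000003
scene {'K': array([[365.69982427,   0.        , 319.24517322],
       [  0.        , 365.69982427, 197.70695941],
       [  0.        ,   0.        ,   1.        ]]), 'origin': array([ 828.61869858, -498.41323497,  566.14333535]), 'attitude': array([-2.27772809,  0.00530028,  0.47095165])}
top {'K': array([[418.9914306 ,   0.        , 320.59078829],
       [  0.        , 418.9914306 , 201.65566416],
       [  0.        ,   0.        ,   1.        ]]), 'origin': array([395.73397622, -13.5621574 , 907.12093412]), 'attitude': array([-2.94462887,  0.0046736 , -1.56265493])}
```

View pics/top0.png

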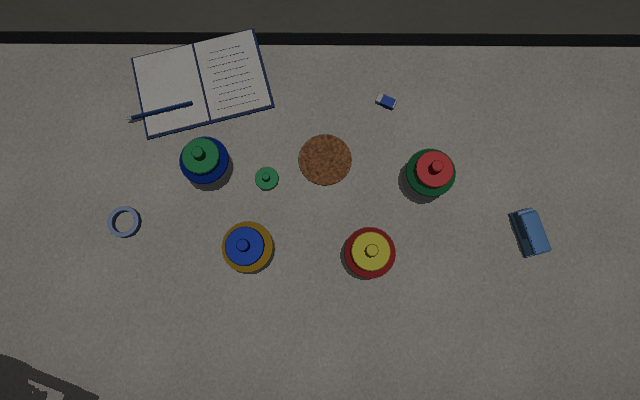

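View pics/scene0.png

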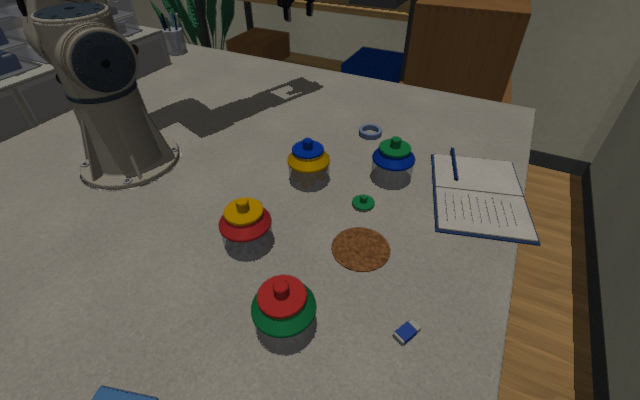

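Top view: the green lid (200,155) is on the blue jar, the blue lid (245,246) on yellow, the yellow lid (371,251) on red, and the red lid (434,169) on green. The mat at (325,160) is empty. There are two green lid-like things: the one at (200,155), about 37 px wide, and a small one at (266,179), about 23 px wide. The larger one on the blue jar is meant. I'll confirm that in a crop and measure from both views.

```bash
cat > h.py <<'E'
import numpy as np, cv2
from rig import r, vision
from scipy.spatial.transform import Rotation as R
def cloud(n):
    p,d=vision.grab_frame(n); c=vision.camera_info(n); K=c["K"]
    v,u=np.mgrid[:400,:640]
    P=np.stack([(u-K[0,2])/K[0,0]*d,(v-K[1,2])/K[1,1]*d,d],-1)
    W=P@R.from_euler('xyz',c["attitude"]).as_matrix().T+c["origin"]
    W[d<=0]=np.nan
    return p,W
def fitc(xy):
    (A,B),*_=[(np.c_[2*xy,np.ones(len(xy))],(xy**2).sum(1))]
    s=np.linalg.lstsq(A,B,rcond=None)[0]
    return s[:2],np.sqrt(s[2]+s[:2]@s[:2])
def enc(W,m,lo,hi):
    P=W[m&(W[...,2]>lo)&(W[...,2]<hi)]
    if len(P)<8: return None
    c,rad=cv2.minEnclosingCircle(P[:,:2].astype(np.float32)); return np.round(c,1),round(rad,1),np.round(np.median(P[:,2]),1),len(P)
def masks(p):
    h=cv2.cvtColor(p,cv2.COLOR_RGB2HSV); H,S,V=[h[...,i].astype(int) for i in range(3)]
    s=(S>140)&(V>40)
    return dict(red=s&((H<8)|(H>172)),yellow=s&(H>15)&(H<35),green=s&(H>50)&(H<90),blue=s&(H>100)&(H<130))
E
python3 - <<'E'
from h import *
p0=cv2.imread("pics/top0.png"); cv2.imwrite("pics/crop0.png",cv2.resize(p0[130:210,170:310],None,fx=5,fy=5,interpolation=cv2.INTER_CUBIC))
for n in("top","scene"):
    p,W=cloud(n); M=masks(p)
    print(n)
    for k,m in M.items():
        nl,lab,st,ce=cv2.connectedComponentsWithStats(m.astype(np.uint8))
        for i in range(1,nl):
            if st[i,4]<60: continue
            mm=lab==i; z=W[mm]; 
            print(k,np.round(ce[i]),st[i,4],"med",np.round(np.nanmedian(z,0)),"z",np.round(np.nanpercentile(z[:,2],[2,98])),"| knob",enc(W,mm,113,123),"| flange",enc(W,mm,92,100),"| all",enc(W,mm,-5,140))
    z=W[...,2]; 
    H=cv2.cvtColor(p,cv2.COLOR_RGB2HSV)
    cork=(H[...,0]>3)&(H[...,0]<18)&(H[...,1]>90)&(z<15)&(W[...,0]>200)&(W[...,0]<700)&(abs(W[...,1])<300)
    nl,lab,st,ce=cv2.connectedComponentsWithStats(cork.astype(np.uint8)); i=1+np.argmax(st[1:,4])
    print("cork",ce[i],enc(W,lab==i,-10,15))
E
```

```text
top
red [434. 169.] 1043 med [ 625. -234.   96.] z [ 93. 119.] | knob (array([ 627.1, -235. ]), 11.5, np.float64(117.9), 109) | flange (array([ 626.9, -235.6]), 38.0, np.float64(96.1), 912) | all (array([ 626.9, -235.6]), 38.0, np.float64(96.2), 1039)
red [368. 255.] 769 med [450. -99.  73.] z [66. 82.] | knob None | flange None | all (array([ 461.5, -106.5]), 50.8, np.float64(73.4), 768)
yellow [252. 248.] 785 med [465. 119.  73.] z [64. 83.] | knob None | flange None | all (array([471.3, 138.8]), 51.0, np.float64(73.0), 782)
yellow [370. 251.] 1200 med [ 461. -104.   96.] z [ 93. 119.] | knob (array([ 462.1, -105.3]), 11.6, np.float64(117.7), 121) | flange (array([ 462.2, -105.1]), 37.9, np.float64(96.1), 1047) | all (array([ 461.7, -105.7]), 38.0, np.float64(96.3), 1189)
green [200. 155.] 984 med [649. 234.  96.] z [ 93. 119.] | knob (array([652.4, 236.7]), 11.8, np.float64(117.8), 105) | flange (array([652.2, 235.9]), 38.1, np.float64(95.9), 871) | all (array([652.2, 235.9]), 38.1, np.float64(96.2), 981)
green [424. 179.] 558 med [ 603. -211.   73.] z [66. 81.] | knob None | flan
[... 4009 characters left out ...]
None | all (array([652.8, 233.7]), 49.0, np.float64(74.0), 550)
blue [454. 163.] 72 med [783. 348.  19.] z [16. 21.] | knob None | flange None | all (array([782.9, 354. ]), 67.1, np.float64(18.6), 71)
blue [450. 229.] 99 med [823. 116.   4.] z [2. 7.] | knob None | flange None | all (array([826.1, 151.9]), 55.5, np.float64(3.8), 99)
blue [507. 240.] 126 med [938. 143.   4.] z [2. 6.] | knob None | flange None | all (array([936.5, 144.6]), 61.3, np.float64(3.8), 126)
blue [406. 332.] 237 med [ 811. -158.   13.] z [ 7. 15.] | knob None | flange None | all (array([ 810.1, -157.4]), 17.7, np.float64(13.3), 236)
cork [354.74468085 247.27337202] (array([672.5, -15.6]), 60.2, np.float64(4.0), 1551)
```

View pics/crop0.png

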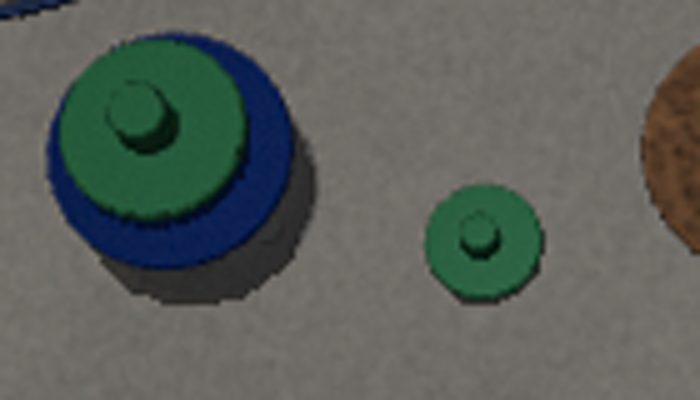

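The crop confirms it: the large green lid sits on the blue jar (76 mm flange), and the small one is a 50 mm decoy. The two views agree within about 1.5 mm, and the knob top at 118 and flange top at 96 match the text. So the lids form a 4-cycle, which takes five moves, starting with green to the mat.

```bash
python3 - <<'E'
from h import *
s=r.sense(); M=R.from_euler('xyz',s["tcp_rot"]).as_matrix(); print(M.round(3)); 
x=M[:,0]; print(np.cross(x,[0,0,-1]).round(4)); print(s["eef_pos"])
print(np.array([652,235.7,180])-s["eef_pos"])
E
```

```text
[[-0.    -0.949  0.315]
 [-0.001  0.315  0.949]
 [-1.     0.    -0.001]]
[ 0.0008 -0.0003  0.    ]
[196.97551482 592.82271074 201.3305119 ]
[ 455.02448518 -357.12271074  -21.3305119 ]
```

step_arm([
  [20, -16, 0, 0, 0, 0, 60],
  [60, -47, 0, 0, 0, 0, 50],
  [105, -82, 0, 0, 0, 0, 46],
  [150, -118, 0, 0, 0, 0, 46],
  [195, -153, 0, 0, 0, 0, 46],
  [240, -188, 0, 0, 0, 0, 46],
  [285, -224, 0, 0, 0, 0, 46],
  [320, -251, 0, 0, 0, 0, 46],
], force=40)

```text
clock: 1.2
eef_pos: [518.5, 340.1, 201.2]
tcp_rot: [-3.068, 1.57, -1.819]
contact_force: [0.5, -0.6, 0.3]
opening: 0.54
```

```bash
cat > to.py <<'E'
import sys; from h import *
s=r.sense(); print("t",s["clock"].__round__(2),"pos",s["eef_pos"].round(1),"F",s["contact_force"].round(1),"open",round(s["opening"]*85.4,1),"q",s["qpos"].round(2))
M=R.from_euler('xyz',s["tcp_rot"]).as_matrix(); print("tilt fix",np.cross(M[:,0],[0,0,-1]).round(4))
if len(sys.argv)>3: print("shift",(np.array(list(map(float,sys.argv[1:4])))-s["eef_pos"]).round(1))
E
python3 to.py 652 235.7 150
```

```text
t 1.2 pos [518.5 340.1 201.2] F [ 0.5 -0.6  0.3] open 46.1 q [ 0.58  0.35  1.64 -0.    1.15 -0.67]
tilt fix [ 0.001  -0.0002  0.    ]
shift [ 133.5 -104.4  -51.2]
```

step_arm([
  [40, -31, 0, 0, 0, 0, 46],
  [75, -59, -5, 0, 0, 0, 46],
  [105, -82, -15, 0, 0, 0, 46],
  [125, -98, -30, 0, 0, 0, 46],
  [133.5, -104.5, -45, 0, 0, 0, 46],
  [133.5, -104.5, -51, 0, 0, 0, 46],
  [133.5, -104.5, -51, 0, 0, 0, 46],
  [133.5, -104.5, -51, 0, 0, 0, 46],
])

```text
clock: 2.2
eef_pos: [651.7, 236.5, 150.9]
tcp_rot: [-2.303, 1.57, -1.053]
contact_force: [0.3, -0.3, -0.4]
opening: 0.533
```

```bash
python3 to.py 652 235.7 99
```

```text
t 2.2 pos [651.7 236.5 150.9] F [ 0.3 -0.3 -0.4] open 45.5 q [ 0.35  0.5   1.52 -0.    1.12 -0.9 ]
tilt fix [0.0006 0.0003 0.    ]
shift [  0.3  -0.8 -51.9]
```

step_arm([
  [0, -0.8, -12, 0, 0, 0, 46],
  [0, -0.8, -26, 0, 0, 0, 46],
  [0, -0.8, -40, 0, 0, 0, 46],
  [0, -0.8, -48, 0, 0, 0, 46],
  [0, -0.8, -51, 0, 0, 0, 46],
  [0, -0.8, -51, 0, 0, 0, 46],
  [0, -0.8, -51, 0, 0, 0, 35],
  [0, -0.8, -51, 0, 0, 0, 28],
])

```text
clock: 3.2
eef_pos: [652.0, 235.8, 100.3]
tcp_rot: [-1.588, 1.57, -0.337]
contact_force: [-0.5, -0.9, -0.1]
opening: 0.329
```

```bash
python3 to.py 652 235.7 99; python3 - <<'E'
from h import *
p,W=cloud("scene"); cv2.imwrite("pics/s1.png",cv2.resize(p[100:220,320:470,::-1],None,fx=4,fy=4))
E
```

```text
t 3.2 pos [652.  235.8 100.3] F [-0.5 -0.9 -0.1] open 28.1 q [ 0.35  0.55  1.56 -0.    1.03 -0.9 ]
tilt fix [0.0004 0.001  0.    ]
shift [ 0.  -0.1 -1.3]
```

View pics/s1.png

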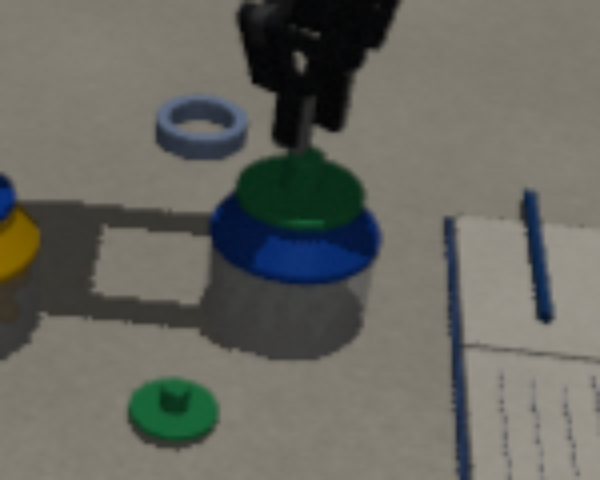

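```bash
python3 - <<'E'
from h import *
c=vision.camera_info("scene"); Rm=R.from_euler('xyz',c["attitude"]).as_matrix()
def pr(P):
    q=Rm.T@(np.array(P)-c["origin"]); u=c["K"]@q/q[2]; return ((u[:2]-[320,100])*4).round()
print(pr([652,235.7,118]),pr([652,235.7,96]))
for s in(-1,1):
    for z in (98,105,110,115,120,130): print(s,z,pr([652+s*.315*16,235.7+s*.949*16,z]))
p,W=cloud("scene")
v=(p.max(-1)<45); m=v&(abs(W[...,0]-652)<50)&(abs(W[...,1]-236)<50)&(W[...,2]>90)
Q=W[m]; print(len(Q)); o=Q[np.argsort(Q[:,2])[:25]]; print(o.round(0))
E
```

```text
[304. 155.] [299. 187.]
-1 98 [283. 195.]
-1 105 [284. 185.]
-1 110 [285. 177.]
-1 115 [287. 170.]
-1 120 [288. 162.]
-1 130 [290. 147.]
1 98 [316. 174.]
1 105 [317. 164.]
1 110 [318. 156.]
1 115 [320. 149.]
1 120 [321. 142.]
1 130 [323. 127.]
2626
[[619. 219.  90.]
 [687. 228.  90.]
 [681. 216.  91.]
 [670. 206.  91.]
 [684. 222.  91.]
 [666. 203.  91.]
 [634. 206.  91.]
 [679. 214.  91.]
 [686. 222.  91.]
 [668. 204.  91.]
 [631. 208.  91.]
 [689. 237.  92.]
 [640. 203.  92.]
 [645. 200.  92.]
 [688. 231.  92.]
 [624. 213.  92.]
 [648. 201.  92.]
 [628. 209.  93.]
 [642. 202.  93.]
 [637. 204.  93.]
 [630. 209.  93.]
 [619. 218.  94.]
 [686. 222.  94.]
 [627. 211.  94.]
 [623. 214.  94.]]
```

```bash
python3 - <<'E'
from h import *
p,W=cloud("scene"); q=np.clip(p[115:165,365:425].astype(float)*2.2,0,255).astype(np.uint8); cv2.imwrite("pics/s2.png",cv2.resize(q[...,::-1],None,fx=11,fy=11,interpolation=cv2.INTER_NEAREST))
for v in range(128,152,2): print(v,[tuple(W[v,u].round(0).astype(int)) for u in range(390,402,2)])
E
```

```text
128 [(np.int64(641), np.int64(212), np.int64(155)), (np.int64(646), np.int64(210), np.int64(158)), (np.int64(650), np.int64(211), np.int64(159)), (np.int64(653), np.int64(216), np.int64(157)), (np.int64(657), np.int64(219), np.int64(156)), (np.int64(654), np.int64(251), np.int64(139))]
130 [(np.int64(642), np.int64(209), np.int64(152)), (np.int64(647), np.int64(210), np.int64(153)), (np.int64(650), np.int64(212), np.int64(153)), (np.int64(654), np.int64(215), np.int64(152)), (np.int64(657), np.int64(220), np.int64(151)), (np.int64(655), np.int64(251), np.int64(134))]
132 [(np.int64(642), np.int64(213), np.int64(145)), (np.int64(647), np.int64(210), np.int64(148)), (np.int64(650), np.int64(215), np.int64(146)), (np.int64(655), np.int64(214), np.int64(148)), (np.int64(600), np.int64(466), np.int64(2)), (np.int64(604), np.int64(471), np.int64(0))]
134 [(np.int64(643), np.int64(210), np.int64(142)), (np.int64(648), np.int64(207), np.int64(145)), (np.int64(651), np.int64(214), np.int64(142)), (np.int64(656), np.int64(213), np.int64(144)), (np.int64(602), np.int64(459), np.int64(-1)), (np.
[... 1616 characters left out ...]
np.int64(657), np.int64(227), np.int64(105)), (np.int64(660), np.int64(231), np.int64(103)), (np.int64(663), np.int64(239), np.int64(99))]
148 [(np.int64(643), np.int64(227), np.int64(95)), (np.int64(648), np.int64(226), np.int64(97)), (np.int64(653), np.int64(226), np.int64(98)), (np.int64(657), np.int64(228), np.int64(99)), (np.int64(661), np.int64(233), np.int64(97)), (np.int64(665), np.int64(234), np.int64(98))]
150 [(np.int64(647), np.int64(217), np.int64(97)), (np.int64(651), np.int64(218), np.int64(97)), (np.int64(655), np.int64(222), np.int64(96)), (np.int64(659), np.int64(224), np.int64(96)), (np.int64(663), np.int64(225), np.int64(96)), (np.int64(667), np.int64(228), np.int64(96))]
```

View pics/s2.png

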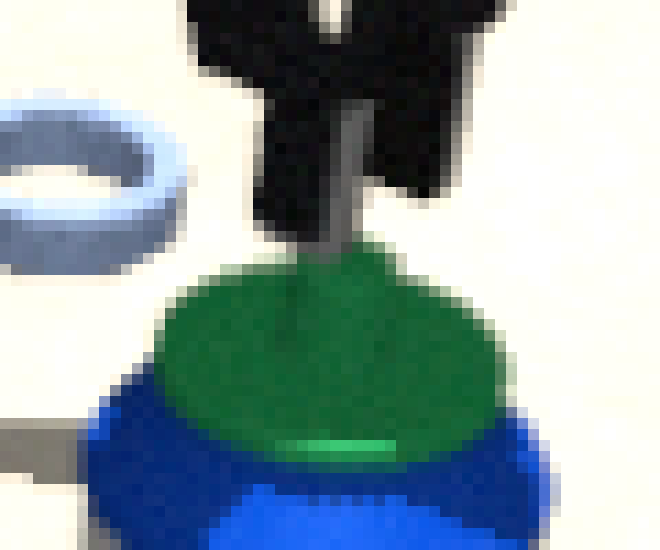

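The depth puts the visible finger ends near z 131, though the TCP reads 100. I'll test this by closing here and seeing whether the fingers stop on the knob at about 24 mm.

step_arm([
  [0, 0, 0, 0, 0, 0, 24],
  [0, 0, 0, 0, 0, 0, 20],
  [0, 0, 0, 0, 0, 0, 18],
  [0, 0, 0, 0, 0, 0, 18],
  [0, 0, 0, 0, 0, 0, 18],
  [0, 0, 0, 0, 0, 0, 18],
  [0, 0, 0, 0, 0, 0, 18],
  [0, 0, 0, 0, 0, 0, 18],
])

```text
clock: 4.35
eef_pos: [651.8, 235.8, 100.1]
tcp_rot: [-1.805, 1.57, -0.555]
contact_force: [0.8, -0.5, -0.4]
opening: 0.214
```

```bash
python3 to.py 652 235.7 99; python3 - <<'E'
from h import *
for n in("scene","top"):
    p,W=cloud(n)
    q=p[100:170,355:440] if n=="scene" else p[90:200,140:270]
    q=np.clip(q.astype(float)*2,0,255).astype(np.uint8); cv2.imwrite(f"pics/{n}3.png",cv2.resize(q[...,::-1],None,fx=6,fy=6))
    m=(p.max(-1)<50)&(np.hypot(W[...,0]-652,W[...,1]-236)<60)&(W[...,2]>122)
    Q=W[m]; print(n,len(Q),Q[np.argsort(Q[:,2])[:6]].round(0).tolist(), np.median(Q[Q[:,2]<150],0))
E
```

```text
t 4.35 pos [651.8 235.8 100.1] F [ 0.8 -0.5 -0.4] open 18.3 q [ 0.35  0.55  1.56 -0.    1.03 -0.9 ]
tilt fix [0.0005 0.0007 0.    ]
shift [ 0.2 -0.1 -1.1]
scene 2620 [[650.0, 222.0, 129.0], [660.0, 244.0, 131.0], [642.0, 226.0, 131.0], [653.0, 221.0, 131.0], [662.0, 245.0, 131.0], [655.0, 220.0, 132.0]] [654.5490087  220.77694346 141.92126786]
top 1737 [[651.0, 246.0, 130.0], [639.0, 223.0, 130.0], [649.0, 245.0, 130.0], [646.0, 247.0, 133.0], [640.0, 223.0, 134.0], [648.0, 246.0, 135.0]] [641.22111936 229.94141467 140.9206732 ]
```

View pics/scene3.png

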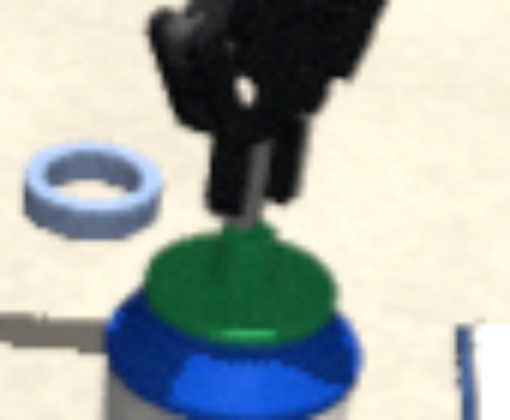

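View pics/top3.png

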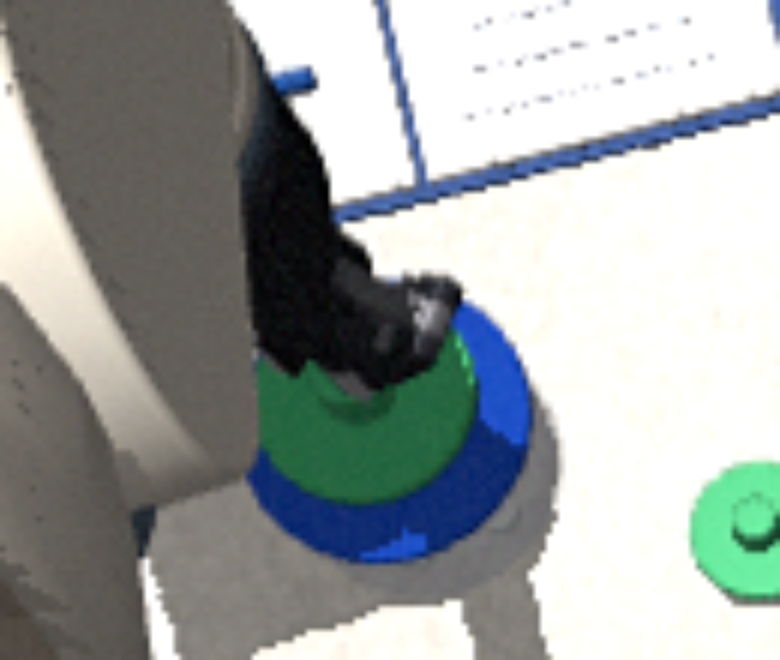

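Closed at 18 mm, the fingers met nothing, and both cameras put their tips at z≈130. So the real finger ends are about 30 mm behind the reported TCP, while x and y agree. I'll open and go lower by measurement, watching the force.

step_arm([
  [0, 0, 0, 0, 0, 0, 30],
  [0, 0, 0, 0, 0, 0, 42],
  [0, 0, 0, 0, 0, 0, 46],
  [0, 0, -4, 0, 0, 0, 46],
  [0, 0, -9, 0, 0, 0, 46],
  [0, 0, -14, 0, 0, 0, 46],
  [0, 0, -16, 0, 0, 0, 46],
  [0, 0, -16, 0, 0, 0, 46],
])

```text
clock: 5.45
eef_pos: [651.7, 235.7, 83.8]
tcp_rot: [-2.41, 1.57, -1.16]
contact_force: [0.7, -1.0, 0.8]
opening: 0.541
```

```bash
cat > tip.py <<'E'
from h import *
s=r.sense(); x,y=s["eef_pos"][:2]
p,W=cloud("scene")
m=(p.max(-1)<50)&(np.hypot(W[...,0]-x,W[...,1]-y)<70)&(W[...,2]>98)&(np.ptp(p.astype(int),axis=-1)<14)
Q=W[m]; o=Q[np.argsort(Q[:,2])[:12]]; print(o.round(0).astype(int).tolist())
v,u=np.nonzero(m); v,u=int(np.median(v)),int(np.median(u))
q=np.clip(p[v-30:v+45,u-45:u+45].astype(float)*2,0,255).astype(np.uint8)
import sys; cv2.imwrite(sys.argv[1],cv2.resize(q[...,::-1],None,fx=6,fy=6))
E
python3 to.py; python3 tip.py pics/t4.png
```

```text
t 5.45 pos [651.7 235.7  83.8] F [ 0.7 -1.   0.8] open 46.2 q [ 0.35  0.57  1.57 -0.    1.   -0.9 ]
tilt fix [0.0006 0.0003 0.    ]
[[636, 212, 115], [656, 261, 116], [650, 207, 117], [644, 209, 117], [665, 258, 117], [647, 209, 117], [663, 256, 117], [634, 212, 117], [636, 213, 117], [639, 209, 118], [654, 261, 118], [659, 258, 118]]
```

View pics/t4.png

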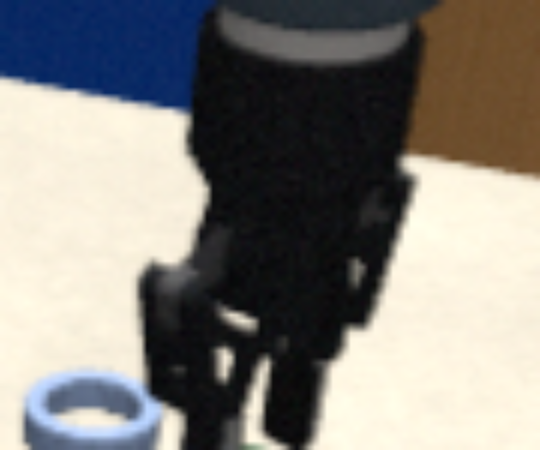

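step_arm([
  [0, 0, -3, 0, 0, 0, 46],
  [0, 0, -7, 0, 0, 0, 46],
  [0, 0, -11, 0, 0, 0, 46],
  [0, 0, -14, 0, 0, 0, 46],
  [0, 0, -14, 0, 0, 0, 38],
  [0, 0, -14, 0, 0, 0, 28],
  [0, 0, -14, 0, 0, 0, 18],
  [0, 0, -14, 0, 0, 0, 18],
])

```text
clock: 6.5
eef_pos: [652.1, 235.9, 70.4]
tcp_rot: [-1.475, 1.57, -0.225]
contact_force: [0.3, -0.7, 1.6]
opening: 0.263
```

```bash
python3 to.py; python3 tip.py pics/t5.png
```

```text
t 6.5 pos [652.1 235.9  70.4] F [ 0.3 -0.7  1.6] open 22.4 q [ 0.35  0.59  1.57 -0.    0.98 -0.9 ]
tilt fix [0.0003 0.0012 0.    ]
[[652, 220, 99], [650, 221, 100], [642, 221, 101], [663, 246, 101], [648, 219, 101], [644, 221, 101], [639, 222, 102], [662, 248, 102], [653, 218, 103], [658, 224, 104], [665, 246, 104], [652, 220, 105]]
```

The grip holds at 22.4 mm, with the tips at z≈100. Now lift.

step_arm([
  [0, 0, 0, 0, 0, 0, 16],
  [0, 0, 5, 0, 0, 0, 16],
  [0, 0, 15, 0, 0, 0, 16],
  [0, 0, 30, 0, 0, 0, 16],
  [0, 0, 45, 0, 0, 0, 16],
  [0, 0, 60, 0, 0, 0, 16],
  [0, 0, 70, 0, 0, 0, 16],
  [0, 0, 70, 0, 0, 0, 16],
])

```text
clock: 7.55
eef_pos: [652.7, 236.1, 141.6]
tcp_rot: [-1.141, 1.568, 0.109]
contact_force: [0.2, -0.3, -0.9]
opening: 0.26
```

```bash
python3 to.py 673 -15.8 140; python3 - <<'E'
from h import *
p,W=cloud("scene"); cv2.imwrite("pics/s6.png",cv2.resize(p[60:240,300:500,::-1],None,fx=3.3,fy=3.3))
m=masks(p)["green"]&(abs(W[...,0]-652)<60)&(abs(W[...,1]-236)<60); print(np.nanpercentile(W[m][:,2],[1,20,50,80,99])); P=W[m]; P=P[np.isfinite(P[:,0])]; print(cv2.minEnclosingCircle(P[:,:2].astype(np.float32)))
E
```

```text
t 7.55 pos [652.7 236.1 141.6] F [ 0.2 -0.3 -0.9] open 22.2 q [ 0.35  0.51  1.53 -0.    1.1  -0.9 ]
tilt fix [-0.0003  0.0029  0.    ]
shift [  20.3 -251.9   -1.6]
[162.38621047 166.43529013 167.43140367 168.11645973 189.066361  ]
((652.3155517578125, 231.56541442871094), 36.199913024902344)
```

View pics/s6.png

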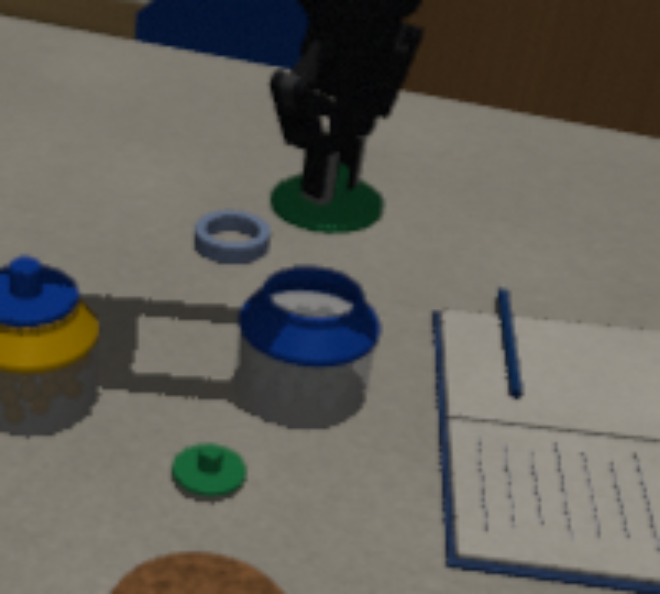

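The lid is held level at z 167, and the jar at (310,350) in the crop stands open and upright. Next, to the mat.

step_arm([
  [1, -10, 0, 0, 0, 0, 16],
  [3, -40, 0, 0, 0, 0, 16],
  [6, -80, 0, 0, 0, 0, 16],
  [10, -125, 0, 0, 0, 0, 16],
  [14, -170, 0, 0, 0, 0, 16],
  [18, -215, 0, 0, 0, 0, 16],
  [20, -243, 0, 0, 0, 0, 16],
  [20.5, -252, 0, 0, 0, 0, 16],
])

```text
clock: 8.6
eef_pos: [672.2, -18.3, 140.0]
tcp_rot: [-1.801, 1.57, -0.554]
contact_force: [-1.0, -0.3, -0.5]
opening: 0.266
```

```bash
python3 to.py 673 -15.8 -5.6
```

```text
t 8.6 pos [672.2 -18.3 140. ] F [-1.  -0.3 -0.5] open 22.7 q [-0.03  0.48  1.58 -0.    1.08 -1.28]
tilt fix [0.0003 0.0006 0.    ]
shift [   0.8    2.5 -145.6]
```

step_arm([
  [1, 2.5, -15, 0, 0, 0, 16],
  [1, 2.5, -40, 0, 0, 0, 16],
  [1, 2.5, -70, 0, 0, 0, 16],
  [1, 2.5, -100, 0, 0, 0, 16],
  [1, 2.5, -122, 0, 0, 0, 16],
  [1, 2.5, -135, 0, 0, 0, 16],
  [1, 2.5, -140, 0, 0, 0, 16],
  [1, 2.5, -140, 0, 0, 0, 16],
])

```text
clock: 9.6
eef_pos: [673.5, -15.7, 0.3]
tcp_rot: [-1.523, 1.57, -0.275]
contact_force: [0.8, -0.3, -0.6]
opening: 0.259
```

```bash
python3 to.py 673 -15.8 -5.6;python3 tip.py pics/t7.png
```

```text
t 9.6 pos [ 6.735e+02 -1.570e+01  3.000e-01] F [ 0.8 -0.3 -0.6] open 22.2 q [-0.03  0.65  1.65 -0.    0.84 -1.27]
tilt fix [0.0003 0.0011 0.    ]
shift [-0.5 -0.1 -5.9]
[[674, -40, 98], [682, -41, 98], [683, -38, 98], [696, 21, 98], [664, -36, 98], [665, -29, 98], [685, -34, 98], [671, -38, 98], [696, 1, 99], [699, 25, 99], [695, -3, 99], [680, -40, 99]]
```

View pics/t7.png

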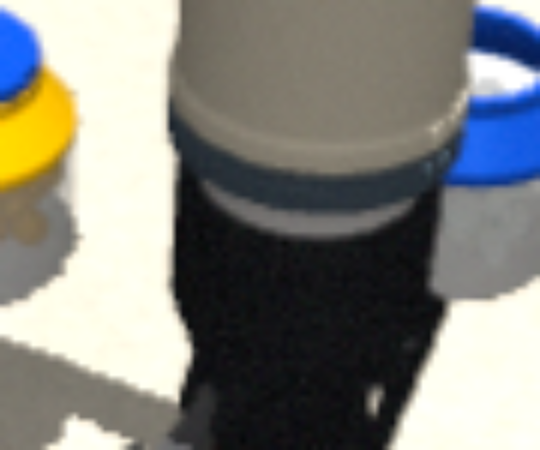

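step_arm([
  [-0.5, 0, -2, 0, 0, 0, 16],
  [-0.5, 0, -4, 0, 0, 0, 16],
  [-0.5, 0, -5.5, 0, 0, 0, 16],
  [-0.5, 0, -5.5, 0, 0, 0, 16],
  [-0.5, 0, -5.5, 0, 0, 0, 16],
  [-0.5, 0, -5.5, 0, 0, 0, 16],
  [-0.5, 0, -5.5, 0, 0, 0, 16],
  [-0.5, 0, -5.5, 0, 0, 0, 16],
])

```text
clock: 10.65
eef_pos: [673.4, -15.8, -4.7]
tcp_rot: [-1.431, 1.569, -0.183]
contact_force: [0.5, 0.2, -0.8]
opening: 0.265
```

```bash
python3 to.py; python3 - <<'E'
from h import *
p,W=cloud("scene"); cv2.imwrite("pics/s8.png",cv2.resize(p[140:300,280:460,::-1],None,fx=3.5,fy=3.5))
m=masks(p)["green"]&(abs(W[...,0]-673)<60)&(abs(W[...,1]+16)<60); print(np.nanpercentile(W[m][:,2],[1,20,50,80,99]))
E
```

```text
t 10.65 pos [673.4 -15.8  -4.7] F [ 0.5  0.2 -0.8] open 22.6 q [-0.03  0.66  1.65 -0.    0.83 -1.27]
tilt fix [0.0003 0.0019 0.    ]
[15.76129359 20.03541729 20.89763403 21.99398206 43.4577659 ]
```

View pics/s8.png

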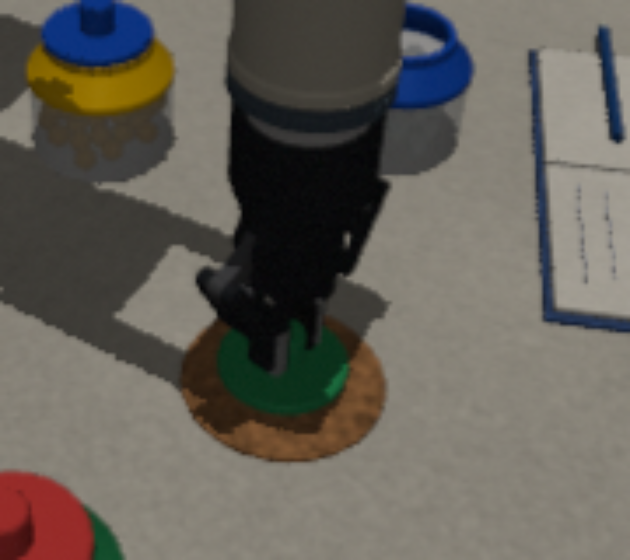

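The lid is under 1 mm above the mat. Release and rise.

step_arm([
  [0, 0, -0.8, 0, 0, 0, 16],
  [0, 0, -0.8, 0, 0, 0, 26],
  [0, 0, -0.8, 0, 0, 0, 36],
  [0, 0, -0.8, 0, 0, 0, 46],
  [0, 0, 10, 0, 0, 0, 46],
  [0, 0, 45, 0, 0, 0, 46],
  [0, 0, 90, 0, 0, 0, 46],
  [0, 0, 130, 0, 0, 0, 46],
])

```text
clock: 11.7
eef_pos: [673.6, -15.8, 127.7]
tcp_rot: [-1.367, 1.568, -0.119]
contact_force: [-0.2, -0.2, 0.7]
opening: 0.54
```

```bash
python3 to.py 470.3 139 118
```

```text
t 11.7 pos [673.6 -15.8 127.7] F [-0.2 -0.2  0.7] open 46.1 q [-0.03  0.5   1.59 -0.    1.05 -1.27]
tilt fix [0.0004 0.003  0.    ]
shift [-203.3  154.8   -9.7]
```

step_arm([
  [-20, 15, 0, 0, 0, 0, 46],
  [-60, 46, 0, 0, 0, 0, 46],
  [-105, 80, 0, 0, 0, 0, 46],
  [-150, 114, 0, 0, 0, 0, 46],
  [-185, 141, 0, 0, 0, 0, 46],
  [-203, 155, 0, 0, 0, 0, 46],
  [-203.3, 154.8, -5, 0, 0, 0, 46],
  [-203.3, 154.8, -10, 0, 0, 0, 46],
])

```text
clock: 12.7
eef_pos: [471.5, 138.7, 117.8]
tcp_rot: [-1.311, 1.566, -0.064]
contact_force: [-0.2, 1.1, -0.9]
opening: 0.542
```

```bash
python3 to.py 470.3 139 70; python3 - <<'E'
from h import *
p,W=cloud("scene"); cv2.imwrite("pics/s9.png",cv2.resize(p[100:300,250:460,::-1],None,fx=3,fy=3))
M=masks(p)
m=M["green"]&(abs(W[...,0]-673)<60)&(abs(W[...,1]+16)<60); print(enc(W,m,17,23),enc(W,m,38,46))
E
```

```text
t 12.7 pos [471.5 138.7 117.8] F [-0.2  1.1 -0.9] open 46.3 q [ 0.28  0.25  2.   -0.    0.89 -0.96]
tilt fix [0.0003 0.0043 0.    ]
shift [ -1.2   0.3 -47.8]
(array([672.8, -16.5]), 37.2, np.float64(20.0), 649) (array([672.6, -16.4]), 11.9, np.float64(41.8), 91)
```

View pics/s9.png

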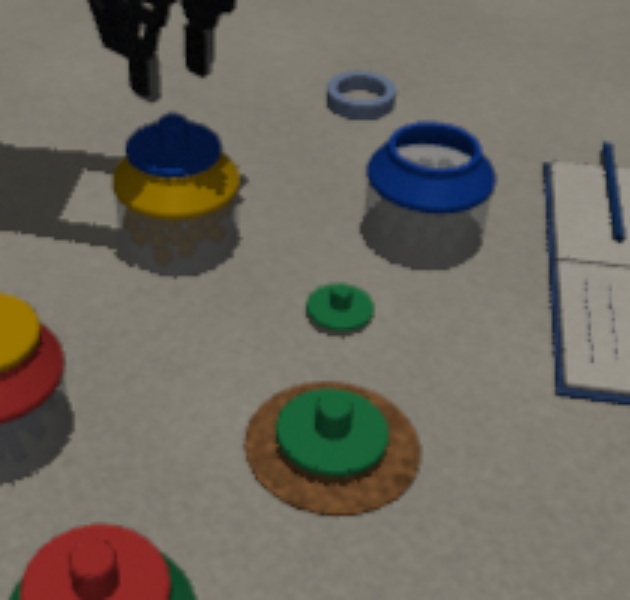

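The green lid stands flat on the mat. Descend on the blue lid with a small tilt fix.

step_arm([
  [-1.2, 0.3, -8, 0, 0.004, 0, 46],
  [-1.2, 0.3, -20, 0, 0.004, 0, 46],
  [-1.2, 0.3, -33, 0, 0.004, 0, 46],
  [-1.2, 0.3, -43, 0, 0.004, 0, 46],
  [-1.2, 0.3, -47.5, 0, 0.004, 0, 46],
  [-1.2, 0.3, -47.5, 0, 0.004, 0, 36],
  [-1.2, 0.3, -47.5, 0, 0.004, 0, 26],
  [-1.2, 0.3, -47.5, 0, 0.004, 0, 16],
])

```text
clock: 13.75
eef_pos: [470.3, 138.9, 70.1]
tcp_rot: [-2.777, 1.57, -1.529]
contact_force: [-1.4, -0.2, 3.0]
opening: 0.261
```

```bash
python3 to.py 470.3 139 70
```

```text
t 13.75 pos [470.3 138.9  70.1] F [-1.4 -0.2  3. ] open 22.3 q [ 0.28  0.32  2.03 -0.    0.79 -0.96]
tilt fix [0.0004 0.     0.    ]
shift [-0.   0.1 -0.1]
```

step_arm([
  [0, 0, 0, 0, 0, 0, 16],
  [0, 0, 5, 0, 0, 0, 16],
  [0, 0, 15, 0, 0, 0, 16],
  [0, 0, 30, 0, 0, 0, 16],
  [0, 0, 45, 0, 0, 0, 16],
  [0, 0, 60, 0, 0, 0, 16],
  [0, 0, 70, 0, 0, 0, 16],
  [0, 0, 70, 0, 0, 0, 16],
])

```text
clock: 14.75
eef_pos: [470.9, 139.0, 141.0]
tcp_rot: [-1.158, 1.569, 0.089]
contact_force: [0.5, -0.2, -0.3]
opening: 0.261
```

```bash
python3 to.py 652.2 235.7 140; python3 - <<'E'
from h import *
p,W=cloud("scene"); M=masks(p)
m=M["blue"]&(abs(W[...,0]-470)<60)&(abs(W[...,1]-139)<60); print(np.nanpercentile(W[m][:,2],[1,20,50,80,99]))
m=M["yellow"]&(abs(W[...,0]-470)<60)&(abs(W[...,1]-139)<60); print(enc(W,m,87,95),enc(W,m,60,95))
m=M["blue"]&(abs(W[...,0]-652)<60)&(abs(W[...,1]-236)<60); print(enc(W,m,87,95),enc(W,m,60,95))
E
```

```text
t 14.75 pos [470.9 139.  141. ] F [ 0.5 -0.2 -0.3] open 22.3 q [ 0.28  0.22  1.97 -0.    0.95 -0.96]
tilt fix [-0.0001  0.0016  0.    ]
shift [181.3  96.7  -1. ]
[161.77470034 165.95811451 167.02743193 168.23247008 189.53920317]
(array([471.1, 138.8]), 37.3, np.float64(89.4), 127) (array([471.5, 137.9]), 51.4, np.float64(76.1), 812)
(array([652.1, 236.9]), 36.7, np.float64(89.6), 135) (array([652.4, 236.7]), 50.7, np.float64(76.8), 793)
```

Blue lid is held level (167), and the open rims are at (652.1,236.5) and (471,139).

step_arm([
  [10, 5, 0, 0, 0, 0, 16],
  [35, 19, 0, 0, 0, 0, 16],
  [75, 40, 0, 0, 0, 0, 16],
  [115, 61, 0, 0, 0, 0, 16],
  [150, 80, 0, 0, 0, 0, 16],
  [173, 92, 0, 0, 0, 0, 16],
  [181.5, 97, 0, 0, 0, 0, 16],
  [181.5, 97, 0, 0, 0, 0, 16],
])

```text
clock: 15.8
eef_pos: [651.7, 235.9, 139.4]
tcp_rot: [2.594, 1.57, -2.441]
contact_force: [-0.0, 0.5, -0.5]
opening: 0.263
```

```bash
python3 to.py 652.2 236.2 70.4
```

```text
t 15.8 pos [651.7 235.9 139.4] F [-0.   0.5 -0.5] open 22.5 q [ 0.35  0.51  1.53 -0.    1.1  -0.9 ]
tilt fix [ 0.0006 -0.0007  0.    ]
shift [  0.5   0.3 -69. ]
```

step_arm([
  [0.5, 0.3, -10, 0, 0, 0, 16],
  [0.5, 0.3, -25, 0, 0, 0, 16],
  [0.5, 0.3, -40, 0, 0, 0, 16],
  [0.5, 0.3, -53, 0, 0, 0, 16],
  [0.5, 0.3, -62, 0, 0, 0, 16],
  [0.5, 0.3, -67, 0, 0, 0, 16],
  [0.5, 0.3, -68.8, 0, 0, 0, 16],
  [0.5, 0.3, -68.8, 0, 0, 0, 16],
])

```text
clock: 16.8
eef_pos: [652.3, 236.3, 70.8]
tcp_rot: [2.786, 1.57, -2.25]
contact_force: [0.0, 0.0, -0.5]
opening: 0.264
```

```bash
python3 to.py 652.2 236.2 70.2; python3 - <<'E'
from h import *
p,W=cloud("scene"); cv2.imwrite("pics/s10.png",cv2.resize(p[80:220,320:480,::-1],None,fx=4,fy=4))
E
```

```text
t 16.8 pos [652.3 236.3  70.8] F [ 0.   0.  -0.5] open 22.5 q [ 0.35  0.59  1.57 -0.    0.98 -0.9 ]
tilt fix [ 0.0005 -0.0004  0.    ]
shift [-0.1 -0.1 -0.6]
```

View pics/s10.png

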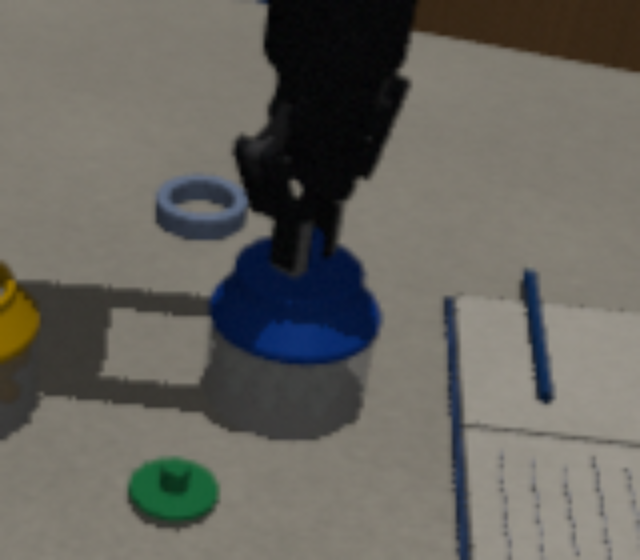

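Seated. Release and rise.

step_arm([
  [0, 0, -0.5, 0, 0, 0, 16],
  [0, 0, -0.5, 0, 0, 0, 26],
  [0, 0, -0.5, 0, 0, 0, 36],
  [0, 0, -0.5, 0, 0, 0, 46],
  [0, 0, 6, 0, 0, 0, 46],
  [0, 0, 25, 0, 0, 0, 46],
  [0, 0, 45, 0, 0, 0, 46],
  [0, 0, 55, 0, 0, 0, 46],
])

```text
clock: 17.85
eef_pos: [653.6, 236.8, 128.8]
tcp_rot: [-1.017, 1.568, 0.231]
contact_force: [-0.8, -0.7, 0.0]
opening: 0.54
```

```bash
python3 to.py 462.2 -105.2 125
```

```text
t 17.85 pos [653.6 236.8 128.8] F [-0.8 -0.7  0. ] open 46.1 q [ 0.35  0.53  1.53 -0.    1.08 -0.9 ]
tilt fix [-0.0007  0.0029  0.    ]
shift [-191.4 -342.    -3.8]
```

step_arm([
  [-12, -22, 0, 0, 0.003, 0, 46],
  [-38, -68, 0, 0, 0.003, 0, 46],
  [-66, -118, 0, 0, 0.003, 0, 46],
  [-95, -170, 0, 0, 0.003, 0, 46],
  [-123, -220, 0, 0, 0.003, 0, 46],
  [-151, -270, 0, 0, 0.003, 0, 46],
  [-176, -315, 0, 0, 0.003, 0, 46],
  [-191.4, -342, 0, 0, 0.003, 0, 46],
])

```text
clock: 18.85
eef_pos: [461.0, -107.0, 129.4]
tcp_rot: [-0.694, 1.57, 0.552]
contact_force: [-0.2, -0.3, 0.0]
opening: 0.532
```

```bash
python3 to.py 462.2 -105.2 70;  python3 - <<'E'
from h import *
p,W=cloud("scene"); M=masks(p)
m=M["blue"]&(abs(W[...,0]-652)<60)&(abs(W[...,1]-236)<60); print(enc(W,m,92.5,100),enc(W,m,113,123))
E
```

```text
t 18.85 pos [ 461.  -107.   129.4] F [-0.2 -0.3  0. ] open 45.4 q [-0.23  0.21  2.02  0.    0.91 -1.48]
tilt fix [-0.0003  0.0005  0.    ]
shift [  1.2   1.8 -59.4]
(array([651.5, 236. ]), 37.6, np.float64(96.2), 363) (array([651.8, 233.9]), 10.7, np.float64(118.0), 50)
```

Blue lid is seated (flange at 96). Next, yellow.

step_arm([
  [1.2, 1.8, -5, 0, 0, 0, 46],
  [1.2, 1.8, -18, 0, 0, 0, 46],
  [1.2, 1.8, -33, 0, 0, 0, 46],
  [1.2, 1.8, -48, 0, 0, 0, 46],
  [1.2, 1.8, -58.8, 0, 0, 0, 46],
  [1.2, 1.8, -58.8, 0, 0, 0, 36],
  [1.2, 1.8, -58.8, 0, 0, 0, 26],
  [1.2, 1.8, -58.8, 0, 0, 0, 16],
])

```text
clock: 19.9
eef_pos: [461.2, -107.0, 71.0]
tcp_rot: [-2.686, 1.57, -1.439]
contact_force: [-1.3, 0.2, -1.2]
opening: 0.259
```

```bash
python3 to.py 462.2 -105.2 70
```

```text
t 19.9 pos [ 461.2 -107.    71. ] F [-1.3  0.2 -1.2] open 22.1 q [-0.23  0.3   2.06 -0.    0.78 -1.48]
tilt fix [0.0008 0.0001 0.    ]
shift [ 1.   1.8 -1. ]
```

step_arm([
  [0, 0, 0, 0, 0, 0, 16],
  [0, 0, 5, 0, 0, 0, 16],
  [0, 0, 15, 0, 0, 0, 16],
  [0, 0, 30, 0, 0, 0, 16],
  [0, 0, 45, 0, 0, 0, 16],
  [0, 0, 60, 0, 0, 0, 16],
  [0, 0, 70, 0, 0, 0, 16],
  [0, 0, 70, 0, 0, 0, 16],
])

```text
clock: 20.9
eef_pos: [461.8, -107.1, 141.9]
tcp_rot: [-1.862, 1.569, -0.615]
contact_force: [0.0, -0.5, -0.6]
opening: 0.262
```

```bash
python3 to.py 471 138.9 140; python3 - <<'E'
from h import *
p,W=cloud("scene"); M=masks(p)
m=M["yellow"]&(abs(W[...,0]-462)<60)&(abs(W[...,1]+105)<60); print(enc(W,m,160,172))
m=M["red"]&(abs(W[...,0]-462)<60)&(abs(W[...,1]+105)<60); print(enc(W,m,87,95),enc(W,m,60,95))
m=M["yellow"]&(abs(W[...,0]-471)<60)&(abs(W[...,1]-139)<60); print(enc(W,m,87,95),enc(W,m,60,95))
E
```

```text
t 20.9 pos [ 461.8 -107.1  141.9] F [ 0.  -0.5 -0.6] open 22.3 q [-0.23  0.19  2.01 -0.    0.94 -1.48]
tilt fix [0.0012 0.0017 0.    ]
shift [  9.2 246.   -1.9]
(array([ 462.7, -108.5]), 37.3, np.float64(166.6), 628)
(array([ 461.7, -106.3]), 37.2, np.float64(89.4), 222) (array([ 463.5, -108.2]), 50.4, np.float64(76.7), 1207)
(array([469.6, 139.5]), 38.3, np.float64(89.5), 148) (array([472.6, 139. ]), 51.4, np.float64(76.7), 827)
```

Yellow lid is held centred under the tool.

step_arm([
  [0, 10, 0, 0, 0, 0, 16],
  [1, 40, 0, 0, 0, 0, 16],
  [3, 85, 0, 0, 0, 0, 16],
  [5, 130, 0, 0, 0, 0, 16],
  [7, 175, 0, 0, 0, 0, 16],
  [8, 215, 0, 0, 0, 0, 16],
  [8.7, 239, 0, 0, 0, 0, 16],
  [8.7, 246, 0, 0, 0, 0, 16],
])

```text
clock: 21.95
eef_pos: [469.3, 140.5, 140.6]
tcp_rot: [3.102, 1.57, -1.933]
contact_force: [-0.5, 0.1, -1.9]
opening: 0.258
```

```bash
python3 to.py 470.6 139.2 70.8
```

```text
t 21.95 pos [469.3 140.5 140.6] F [-0.5  0.1 -1.9] open 22.1 q [ 0.29  0.22  1.98 -0.    0.95 -0.96]
tilt fix [ 0.0012 -0.0004  0.    ]
shift [  1.3  -1.3 -69.8]
```

step_arm([
  [1.3, -1.3, -8, 0, 0, 0, 16],
  [1.3, -1.3, -22, 0, 0, 0, 16],
  [1.3, -1.3, -38, 0, 0, 0, 16],
  [1.3, -1.3, -52, 0, 0, 0, 16],
  [1.3, -1.3, -62, 0, 0, 0, 16],
  [1.3, -1.3, -67, 0, 0, 0, 16],
  [1.3, -1.3, -69.2, 0, 0, 0, 16],
  [1.3, -1.3, -69.2, 0, 0, 0, 16],
])

```text
clock: 22.95
eef_pos: [470.8, 139.3, 71.6]
tcp_rot: [-2.934, 1.57, -1.685]
contact_force: [0.5, -0.4, -0.6]
opening: 0.261
```

```bash
python3 to.py 470.6 139.2 71;  python3 - <<'E'
from h import *
p,W=cloud("scene"); M=masks(p)
m=M["yellow"]&(abs(W[...,0]-471)<60)&(abs(W[...,1]-139)<60); print(enc(W,m,92.5,102))
E
```

```text
t 22.95 pos [470.8 139.3  71.6] F [ 0.5 -0.4 -0.6] open 22.3 q [ 0.29  0.32  2.03 -0.    0.79 -0.96]
tilt fix [ 0.0011 -0.0001  0.    ]
shift [-0.2 -0.1 -0.6]
(array([472.2, 137.9]), 37.2, np.float64(96.6), 318)
```

step_arm([
  [0, 0, -0.6, 0, 0, 0, 16],
  [0, 0, -0.6, 0, 0, 0, 26],
  [0, 0, -0.6, 0, 0, 0, 36],
  [0, 0, -0.6, 0, 0, 0, 46],
  [0, 0, 6, 0, 0, 0, 46],
  [0, 0, 25, 0, 0, 0, 46],
  [0, 0, 45, 0, 0, 0, 46],
  [0, 0, 55, 0, 0, 0, 46],
])

```text
clock: 24.0
eef_pos: [471.5, 139.5, 128.0]
tcp_rot: [-1.52, 1.569, -0.271]
contact_force: [0.9, -1.0, -0.5]
opening: 0.538
```

```bash
python3 to.py 627.4 -234.9 128
```

```text
t 24.0 pos [471.5 139.5 128. ] F [ 0.9 -1.  -0.5] open 45.9 q [ 0.29  0.24  1.98 -0.    0.92 -0.96]
tilt fix [0.0005 0.0018 0.    ]
shift [ 155.9 -374.4   -0. ]
```

step_arm([
  [10, -24, 0, 0, 0.002, 0, 46],
  [31, -74, 0, 0, 0.002, 0, 46],
  [54, -130, 0, 0, 0.002, 0, 46],
  [77, -186, 0, 0, 0.002, 0, 46],
  [100, -241, 0, 0, 0.002, 0, 46],
  [123, -296, 0, 0, 0.002, 0, 46],
  [144, -346, 0, 0, 0.002, 0, 46],
  [156, -374.5, 0, 0, 0.002, 0, 46],
])

```text
clock: 25.0
eef_pos: [628.0, -237.7, 127.7]
tcp_rot: [-3.045, 1.57, -1.797]
contact_force: [-0.4, 0.8, 0.2]
opening: 0.535
```

```bash
python3 to.py 627.4 -234.9 70.5;  python3 - <<'E'
from h import *
p,W=cloud("scene"); M=masks(p)
m=M["yellow"]&(abs(W[...,0]-471)<60)&(abs(W[...,1]-139)<60); print(enc(W,m,92.5,100),enc(W,m,113,123))
E
```

```text
t 25.0 pos [ 628.  -237.7  127.7] F [-0.4  0.8  0.2] open 45.7 q [-0.36  0.49  1.59 -0.    1.06 -1.61]
tilt fix [ 0.0008 -0.0002  0.    ]
shift [ -0.6   2.8 -57.2]
(array([472.5, 138.2]), 36.8, np.float64(96.1), 252) (array([472. , 139.2]), 12.1, np.float64(117.4), 56)
```

```bash
python3 to.py 627.4 -234.9 70.5
```

```text
t 25.05 pos [ 629.2 -240.4  127.9] F [-0.4 -2.   0.8] open 46.3 q [-0.37  0.5   1.59 -0.    1.06 -1.61]
tilt fix [0.0025 0.0013 0.    ]
shift [ -1.8   5.5 -57.4]
```

step_arm([
  [-1.8, 5.5, 0, 0, 0, 0, 46],
  [-1.8, 5.5, -14, 0, 0, 0, 46],
  [-1.8, 5.5, -30, 0, 0, 0, 46],
  [-1.8, 5.5, -46, 0, 0, 0, 46],
  [-1.8, 5.5, -55, 0, 0, 0, 46],
  [-1.8, 5.5, -57, 0, 0, 0, 46],
  [-1.8, 5.5, -57, 0, 0, 0, 32],
  [-1.8, 5.5, -57, 0, 0, 0, 28],
])

```text
clock: 26.05
eef_pos: [627.8, -235.0, 71.4]
tcp_rot: [-2.167, 1.567, -0.92]
contact_force: [-0.1, -0.6, 0.0]
opening: 0.329
```

```bash
python3 to.py 627.4 -234.9 70.5
```

```text
t 26.05 pos [ 627.8 -235.    71.4] F [-0.1 -0.6  0. ] open 28.1 q [-0.36  0.56  1.63 -0.    0.95 -1.6 ]
tilt fix [0.0029 0.0022 0.    ]
shift [-0.4  0.1 -0.9]
```

step_arm([
  [0, 0, -0.8, 0.003, 0.002, 0, 26],
  [0, 0, -0.8, 0.003, 0.002, 0, 16],
  [0, 0, -0.8, 0.003, 0.002, 0, 16],
  [0, 0, 5, 0.003, 0.002, 0, 16],
  [0, 0, 20, 0.003, 0.002, 0, 16],
  [0, 0, 40, 0.003, 0.002, 0, 16],
  [0, 0, 60, 0.003, 0.002, 0, 16],
  [0, 0, 70, 0.003, 0.002, 0, 16],
])

```text
clock: 27.05
eef_pos: [628.7, -235.4, 143.9]
tcp_rot: [-1.545, 1.568, -0.299]
contact_force: [0.2, 0.0, -1.3]
opening: 0.262
```

```bash
python3 - <<'E'
from h import *
p,W=cloud("scene"); M=masks(p); cv2.imwrite("pics/s11.png",p[...,::-1])
m=M["red"]&(abs(W[...,0]-627)<60)&(abs(W[...,1]+235)<60); print(enc(W,m,155,175))
m=M["green"]&(abs(W[...,0]-627)<60)&(abs(W[...,1]+235)<60); print(enc(W,m,87,95),enc(W,m,60,95))
m=M["red"]&(abs(W[...,0]-462)<60)&(abs(W[...,1]+105)<60); print(enc(W,m,87,95),enc(W,m,60,95))
E
python3 to.py 461.8 -106 140
```

```text
(array([ 628.6, -236.3]), 37.0, np.float64(168.2), 1157)
(array([ 629.1, -235. ]), 37.0, np.float64(89.4), 324) (array([ 628.9, -236.4]), 50.5, np.float64(76.0), 1740)
(array([ 449.3, -114.7]), 32.3, np.float64(89.5), 82) (array([ 461.9, -110. ]), 49.1, np.float64(79.6), 315)
t 27.1 pos [ 629.  -235.5  144.6] F [-0.1  0.   2.1] open 21.8 q [-0.36  0.48  1.58  0.    1.08 -1.61]
tilt fix [0.0011 0.0036 0.    ]
shift [-167.2  129.5   -4.6]
```

View pics/s11.png

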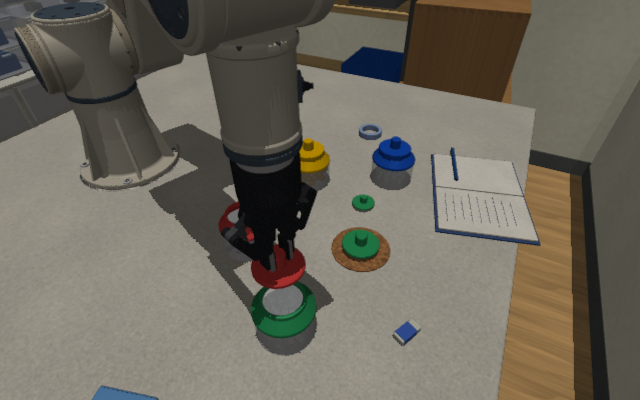

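The red lid is held above the green jar (283,305), yellow (309,150) and blue (395,150) are done, and the red jar is partly hidden behind the hand.

step_arm([
  [-9, 7, 0, 0, 0, 0, 16],
  [-33, 26, 0, 0, 0, 0, 16],
  [-68, 53, 0, 0, 0, 0, 16],
  [-105, 81, 0, 0, 0, 0, 16],
  [-138, 107, 0, 0, 0, 0, 16],
  [-160, 124, 0, 0, 0, 0, 16],
  [-167, 129.5, 0, 0, 0, 0, 16],
  [-167, 129.5, 0, 0, 0, 0, 16],
])

```text
clock: 28.1
eef_pos: [462.1, -105.9, 144.6]
tcp_rot: [-1.571, 1.567, -0.324]
contact_force: [0.3, -0.5, -0.8]
opening: 0.26
```

```bash
python3 to.py 461.9 -105.7 70.7
```

```text
t 28.1 pos [ 462.1 -105.9  144.6] F [ 0.3 -0.5 -0.8] open 22.2 q [-0.23  0.19  2.01 -0.    0.94 -1.47]
tilt fix [0.0013 0.0038 0.    ]
shift [ -0.2   0.2 -73.9]
```

step_arm([
  [0, 0, -8, 0.001, 0.003, 0, 16],
  [0, 0, -24, 0.001, 0.003, 0, 16],
  [0, 0, -41, 0.001, 0.003, 0, 16],
  [0, 0, -56, 0.001, 0.003, 0, 16],
  [0, 0, -66, 0.001, 0.003, 0, 16],
  [0, 0, -71, 0.001, 0.003, 0, 16],
  [0, 0, -73.5, 0.001, 0.003, 0, 16],
  [0, 0, -73.5, 0.001, 0.003, 0, 16],
])

```text
clock: 29.1
eef_pos: [462.4, -106.0, 71.4]
tcp_rot: [-1.538, 1.569, -0.291]
contact_force: [0.5, -0.3, 0.2]
opening: 0.261
```

```bash
python3 to.py 461.9 -105.7 70.7; python3 - <<'E'
from h import *
p,W=cloud("scene"); M=masks(p)
m=M["red"]&(abs(W[...,0]-462)<60)&(abs(W[...,1]+105)<60); print(enc(W,m,92.5,102))
E
```

```text
t 29.1 pos [ 462.4 -106.    71.4] F [ 0.5 -0.3  0.2] open 22.3 q [-0.23  0.3   2.06 -0.    0.78 -1.48]
tilt fix [0.0005 0.0016 0.    ]
shift [-0.5  0.3 -0.7]
(array([ 463.2, -108.2]), 37.3, np.float64(96.0), 534)
```

step_arm([
  [0, 0, -0.6, 0, 0, 0, 16],
  [0, 0, -0.6, 0, 0, 0, 26],
  [0, 0, -0.6, 0, 0, 0, 36],
  [0, 0, -0.6, 0, 0, 0, 46],
  [0, 0, 6, 0, 0, 0, 46],
  [0, 0, 25, 0, 0, 0, 46],
  [0, 0, 45, 0, 0, 0, 46],
  [0, 0, 55, 0, 0, 0, 46],
])

```text
clock: 30.15
eef_pos: [463.1, -106.2, 127.7]
tcp_rot: [-1.503, 1.567, -0.256]
contact_force: [0.1, -0.6, 0.2]
opening: 0.54
```

```bash
python3 to.py 673 -16.2 128
```

```text
t 30.15 pos [ 463.1 -106.2  127.7] F [ 0.1 -0.6  0.2] open 46.1 q [-0.23  0.21  2.02 -0.    0.91 -1.48]
tilt fix [0.0009 0.0034 0.    ]
shift [209.9  90.    0.3]
```

step_arm([
  [20, 9, 0, 0.001, 0.003, 0, 46],
  [60, 26, 0, 0.001, 0.003, 0, 46],
  [105, 45, 0, 0.001, 0.003, 0, 46],
  [150, 64, 0, 0.001, 0.003, 0, 46],
  [187, 80, 0, 0.001, 0.003, 0, 46],
  [206, 88, 0, 0.001, 0.003, 0, 46],
  [210, 90, -5, 0.001, 0.003, 0, 46],
  [210, 90, -20, 0.001, 0.003, 0, 46],
])

```text
clock: 31.15
eef_pos: [672.9, -16.3, 107.4]
tcp_rot: [-1.205, 1.57, 0.042]
contact_force: [0.2, 0.2, 0.2]
opening: 0.542
```

```bash
python3 - <<'E'
from h import *
p,W=cloud("scene"); M=masks(p)
m=M["red"]&(abs(W[...,0]-462)<60)&(abs(W[...,1]+105)<60); print(enc(W,m,92.5,100),enc(W,m,113,123))
E
python3 to.py 673 -16.2 -5
```

```text
(array([ 462.6, -106.1]), 37.9, np.float64(95.8), 677) (array([ 462.7, -106.7]), 11.5, np.float64(117.4), 92)
t 31.2 pos [670.9 -16.5 104.6] F [-1.4  0.4 -1.4] open 46.0 q [-0.03  0.52  1.6  -0.    1.02 -1.27]
tilt fix [-0.0001 -0.0031 -0.    ]
shift [   2.1    0.3 -109.6]
```

Red is seated. Fetch green from the mat.

step_arm([
  [2, 0.3, -10, 0, -0.003, 0, 46],
  [2, 0.3, -32, 0, -0.003, 0, 46],
  [2, 0.3, -58, 0, -0.003, 0, 46],
  [2, 0.3, -82, 0, -0.003, 0, 46],
  [2, 0.3, -100, 0, -0.003, 0, 46],
  [2, 0.3, -107, 0, -0.003, 0, 46],
  [2, 0.3, -109, 0, -0.003, 0, 36],
  [2, 0.3, -109, 0, -0.003, 0, 28],
])

```text
clock: 32.2
eef_pos: [673.3, -16.2, -3.8]
tcp_rot: [-1.161, 1.57, 0.086]
contact_force: [-0.3, 0.4, -0.8]
opening: 0.329
```

```bash
python3 to.py 672.8 -16.2 -5
```

```text
t 32.2 pos [673.3 -16.2  -3.8] F [-0.3  0.4 -0.8] open 28.1 q [-0.03  0.66  1.65  0.    0.83 -1.27]
tilt fix [-0.0001  0.0008  0.    ]
shift [-0.5 -0.  -1.2]
```

step_arm([
  [-0.5, 0, -1, 0, 0, 0, 26],
  [-0.5, 0, -1, 0, 0, 0, 16],
  [-0.5, 0, -1, 0, 0, 0, 16],
  [-0.5, 0, 8, 0, 0, 0, 16],
  [-0.5, 0, 35, 0, 0, 0, 16],
  [-0.5, 0, 75, 0, 0, 0, 16],
  [-0.5, 0, 115, 0, 0, 0, 16],
  [-0.5, 0, 146, 0, 0, 0, 16],
])

```text
clock: 33.2
eef_pos: [673.1, -16.2, 144.4]
tcp_rot: [-1.219, 1.569, 0.027]
contact_force: [0.3, -0.3, -1.0]
opening: 0.258
```

```bash
python3 - <<'E'
from h import *
p,W=cloud("scene"); M=masks(p)
m=M["green"]&(abs(W[...,0]-673)<60)&(abs(W[...,1]+16)<60); print(enc(W,m,155,180))
m=M["green"]&(abs(W[...,0]-628)<60)&(abs(W[...,1]+235)<60); print(enc(W,m,87,95),enc(W,m,60,95))
E
python3 to.py 628.3 -235 145
```

```text
(array([672.9, -18.2]), 36.7, np.float64(168.2), 670)
(array([ 628.9, -234.9]), 37.0, np.float64(89.4), 416) (array([ 629.5, -236.5]), 50.0, np.float64(77.0), 1888)
t 33.25 pos [675.3 -16.2 148.6] F [1.2 0.4 2. ] open 22.2 q [-0.03  0.48  1.57  0.    1.09 -1.27]
tilt fix [0.0001 0.0074 0.    ]
shift [ -47.  -218.8   -3.6]
```

step_arm([
  [-3, -10, -3, 0, 0.006, 0, 16],
  [-9, -38, -3, 0, 0.006, 0, 16],
  [-17, -78, -3, 0, 0.006, 0, 16],
  [-27, -122, -3, 0, 0.006, 0, 16],
  [-36, -166, -3, 0, 0.006, 0, 16],
  [-43, -200, -3, 0, 0.006, 0, 16],
  [-47, -217, -3, 0, 0.006, 0, 16],
  [-47, -219, -3, 0, 0.006, 0, 16],
])

```text
clock: 34.25
eef_pos: [627.4, -235.9, 144.7]
tcp_rot: [0.42, 1.57, 1.665]
contact_force: [-0.9, -0.1, -1.3]
opening: 0.261
```

```bash
python3 to.py 628.2 -235 71
```

```text
t 34.25 pos [ 627.4 -235.9  144.7] F [-0.9 -0.1 -1.3] open 22.3 q [-0.36  0.48  1.58  0.    1.09 -1.61]
tilt fix [-0.0006 -0.0001 -0.    ]
shift [  0.8   0.9 -73.7]
```

step_arm([
  [0.8, 0.9, -8, 0, 0, 0, 16],
  [0.8, 0.9, -24, 0, 0, 0, 16],
  [0.8, 0.9, -41, 0, 0, 0, 16],
  [0.8, 0.9, -56, 0, 0, 0, 16],
  [0.8, 0.9, -66, 0, 0, 0, 16],
  [0.8, 0.9, -71, 0, 0, 0, 16],
  [0.8, 0.9, -73, 0, 0, 0, 16],
  [0.8, 0.9, -73, 0, 0, 0, 16],
])

```text
clock: 35.25
eef_pos: [628.6, -235.2, 72.3]
tcp_rot: [-1.008, 1.57, 0.238]
contact_force: [0.1, -0.6, -1.2]
opening: 0.263
```

```bash
python3 to.py 628.2 -235 71; python3 - <<'E'
from h import *
p,W=cloud("scene"); M=masks(p)
m=M["green"]&(abs(W[...,0]-628)<60)&(abs(W[...,1]+235)<60); print(enc(W,m,92.5,102))
E
```

```text
t 35.25 pos [ 628.6 -235.2   72.3] F [ 0.1 -0.6 -1.2] open 22.5 q [-0.36  0.56  1.63  0.    0.96 -1.61]
tilt fix [-0.0002  0.0009  0.    ]
shift [-0.4  0.2 -1.3]
(array([ 628.2, -234.9]), 37.8, np.float64(95.8), 962)
```

step_arm([
  [0, 0, -0.8, 0, 0, 0, 16],
  [0, 0, -0.8, 0, 0, 0, 26],
  [0, 0, -0.8, 0, 0, 0, 36],
  [0, 0, -0.8, 0, 0, 0, 46],
  [0, 0, 6, 0, 0, 0, 46],
  [0, 0, 35, 0, 0, 0, 46],
  [0, 0, 70, 0, 0, 0, 46],
  [0, 0, 100, 0, 0, 0, 46],
])

```text
clock: 36.3
eef_pos: [628.9, -235.3, 174.1]
tcp_rot: [-1.352, 1.569, -0.106]
contact_force: [0.2, 0.7, -0.4]
opening: 0.536
```

step_arm([
  [-10, -10, 20, 0, 0, 0, 46],
  [-30, -30, 40, 0, 0, 0, 46],
  [-60, -60, 60, 0, 0, 0, 46],
  [-90, -90, 80, 0, 0, 0, 46],
  [-110, -110, 90, 0, 0, 0, 46],
  [-120, -120, 90, 0, 0, 0, 46],
  [-120, -120, 90, 0, 0, 0, 46],
  [-120, -120, 90, 0, 0, 0, 46],
])

```text
clock: 37.3
eef_pos: [509.2, -354.5, 263.3]
tcp_rot: [-0.673, 1.569, 0.572]
contact_force: [0.4, -0.4, -1.2]
opening: 0.537
```

```bash
python3 - <<'E'
from h import *
J=dict(blue=(652,236),yellow=(471,139),red=(462,-105.5),green=(628,-235))
for n in("scene","top"):
    p,W=cloud(n); M=masks(p); cv2.imwrite(f"pics/{n}_end.png",p[...,::-1]); print(n)
    for k,(x,y) in J.items():
        m=M[k]&(abs(W[...,0]-x)<60)&(abs(W[...,1]-y)<60)
        P=W[m&(W[...,2]>93.5)&(W[...,2]<99)]
        A=np.c_[P[:,:2]-P[:,:2].mean(0),np.ones(len(P))]; 
        t=np.linalg.lstsq(A,P[:,2],rcond=None)[0] if len(P)>20 else None
        print(k,"flange",enc(W,m,92.5,100),"knob",enc(W,m,113,123),"jar",enc(W,m,60,87),"slope",t)
E
python3 to.py
```

```text
scene
blue flange (array([652.6, 234.9]), 37.5, np.float64(96.3), 363) knob (array([652.1, 234.7]), 11.0, np.float64(117.7), 50) jar (array([652.6, 233.9]), 49.1, np.float64(73.6), 537) slope [-6.35710845e-04  4.57422570e-03  9.63242675e+01]
yellow flange (array([472.2, 137.9]), 37.2, np.float64(96.1), 360) knob (array([472.5, 138.5]), 11.8, np.float64(117.9), 57) jar (array([472.7, 137.2]), 49.9, np.float64(73.7), 553) slope [-3.86846498e-03  9.38576546e-03  9.60883263e+01]
red flange (array([ 463.7, -106. ]), 38.1, np.float64(95.8), 675) knob (array([ 462.8, -106.4]), 11.3, np.float64(117.3), 95) jar (array([ 463.4, -108.3]), 49.8, np.float64(73.5), 854) slope [-4.47059645e-03  2.27983670e-03  9.58336882e+01]
green flange (array([ 628.5, -234.7]), 37.9, np.float64(95.7), 1366) knob (array([ 628.2, -234.7]), 11.8, np.float64(117.4), 176) jar (array([ 629.6, -237.7]), 50.1, np.float64(73.6), 1367) slope [-1.64478499e-03  1.30708784e-03  9.57419741e+01]
top
blue flange (array([651.8, 235.7]), 38.3, np.float64(95.9), 887) knob (array([652.2, 235.8]), 12.0, np.float64(117.9), 112) jar (
[... 266 characters left out ...]
0, np.float64(73.3), 813) slope [-1.20390470e-03  2.54860632e-03  9.60192538e+01]
red flange (array([ 462.4, -106. ]), 37.9, np.float64(95.5), 128) knob (array([ 462.5, -106. ]), 11.6, np.float64(117.3), 34) jar (array([ 461.3, -106.4]), 50.7, np.float64(73.9), 803) slope [-2.37595905e-03 -3.60712578e-03  9.57275228e+01]
green flange (array([ 628.5, -235.7]), 38.3, np.float64(96.1), 451) knob (array([ 629. , -235.8]), 11.6, np.float64(118.1), 66) jar (array([ 627.9, -235. ]), 50.4, np.float64(73.3), 600) slope [ 2.44975062e-03 -5.56262217e-03  9.61260427e+01]
t 37.4 pos [ 509.4 -354.4  263.4] F [0.3 0.3 0.3] open 45.4 q [-0.61  0.3   1.58  0.    1.27 -1.86]
tilt fix [-0.0006  0.0013  0.    ]
```

View pics/scene_end.png

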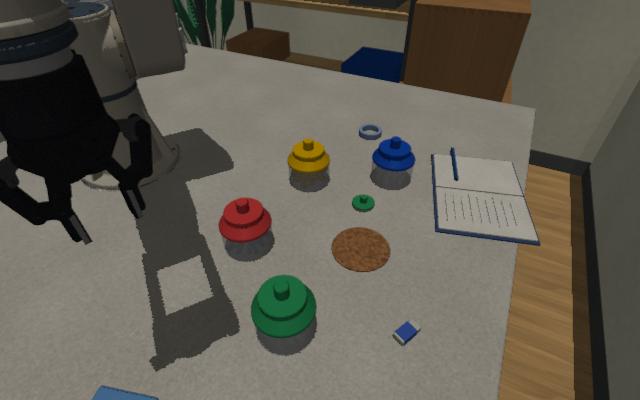

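View pics/top_end.png

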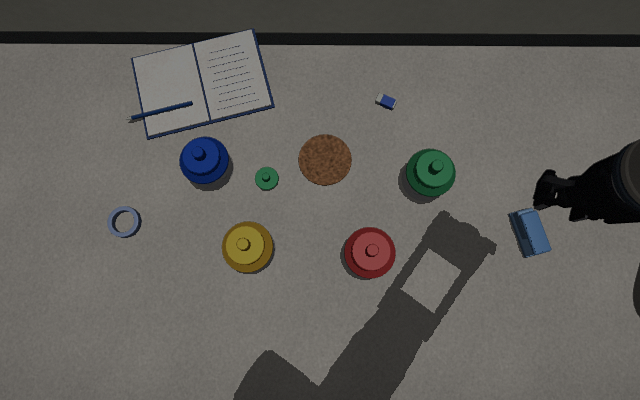

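Both views show every lid flat on its own jar, the jars standing where they were, the mat empty and the arm clear.

```bash
python3 -c "
from rig import order; print(order.sign_off())"
```

```text
the job is handed in; nothing more can be done
None
```

All four lids are now on the jars of their own colour, and I handed the job in at about 37 s of the 128 s allowed. The lids had been swapped in a ring. I put the large green one on the cork mat, moved blue, yellow and red to their jars, then put green on its own. I left the small green look-alike where it was.

**Last checks:**
- **Lids:** in both camera views the flange tops are at 96 mm and the knob tops at 117–118 mm. The flanges slope by less than 0.01 rad.
- **Jars:** they stand where they did, to within about 1–2 mm, which is the limit of what I could measure.
- **Arm:** it stands clear of everything. The forces I read between moves stayed at about 3 N or less.

**What disagreed:**
- **Finger length:** the real fingertips sit about 30 mm behind the reported tool end. My first grasp closed on nothing above the knob, so I set the later grasp heights from depth measurements.
- **Overshoot:** after fast moves the arm overshot by a few millimetres, so I took a new reading before most of the descents. On the yellow lid it was not fully corrected: the tool sat about 2 mm off when it gripped, and the lid was still placed centred.

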